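Open the dispensary's combination lockbox

ROBOT

A 6-joint arm with a two-finger parallel gripper is mounted at the origin on the work surface. World frame = base frame: x ahead of the robot, y to its left, z up, the work surface at z = 0. Lengths are in m, angles in degrees, forces in N, time in s.
With the tool pointing down it reaches from about 0.25 to 0.725 m from the base axis. Payload 9.7 kg.
Tool frame: the origin (TCP) lies between the finger pads; the fingertips stand 22 mm ahead of it and the grasp point (between the pads) lies 3 mm ahead of it; z points along the fingers, y is the line along which they close (so a half turn about z gives the same grasp; the last joint's range is limited). The gripper opens to 85 mm and grips with 20 to 120 N. Pads are 22 mm wide; open, the fingers measure 114 mm over their backs; the gripper's body (76 mm by 85 mm) begins 54 mm behind the grasp point. The pads swing forward as they close: fully open they stand 13 mm farther back than shut.
Start: joints at [65.317, 4.979, 10.078, 95.1, 0, 90], TCP at [0.23, 0.5, 0.253] pointing down, gripper open.
Joint ranges: [-179.16, 179.16], [-48.56, 103.87], [-65.8, 70.77], [-126.05, 130.52], [-82.76, 87.17], [-180, 180]. Speed limits (degrees/s): [127.2, 127.2, 147.25, 180, 180, 180].

INTERFACE

Orientations are given as [roll, pitch, yaw] about the fixed x, y, z axes, in that order (R = Rz(yaw) Ry(pitch) Rx(roll)).
In Python, from workcell import bot, viewer, finder gives the robot as it stands.
- The arm moves only by the tool move_arm, never from a script. Its arguments are lists of equal length, an entry for each row: "offset": the shift along the tool's x, y, z in cm, a list of three; "twist": the turn, a rotation vector about the tool's x, y, z in rad, a list of three; "grip": the opening, from 0 (shut) to 1 (fully open). In form: {"offset": [[x, y, z], ...], "twist": [[ax, ay, az], ...], "grip": [grip, ...]}. A call has 1 to 5 rows; each row shifts and turns the commanded pose from where the row before left it, along the tool's axes as they then stand; what a row does not reach is not made up. A row lasts 1/10 s, in which the tool goes at most 50 mm and 8.59 degrees, less where a joint would pass 70% of its speed; a pose out of reach is approached as far as the arm can. A call is refused whole if a number of a shift passes 5 or a number of a turn 0.15, either way. A call with a gripper value outside its range is refused whole. The fingers move at their own pace and stop on an object; "force" is the grip in N (left out, the last holds). Time passes only in rows, so rows that do not move let the fingers close. It gives the time, the measured TCP pose, the force, the opening and the grip force at its end, in the units of the state.
- bot.get_obs(): the state, without advancing time (a new reading comes with each control period).
- viewer.camera(name): name is "scene" or "top"; returns a dict with "color" (420x560x3 uint8, red, green, blue), "depth" (420x560 float32, m along the optical axis (not along the pixel's ray), 0 where there is no reading), "vfov" (degrees; the focal length in pixels is half the picture's height over the tangent of half this angle, whatever the lens; pixels are square), "cx", "cy" (the principal point, pixels), "k1" (the pictures are not rectified: a ray, as slopes to the right and down, at radius r is drawn at 1 + k1 r^2 times it, then the intrinsics apply), "position" and "attitude" of the camera in the world. Camera axes: x right, y down, z forward; pixel columns grow to the right and rows downward; lengths in m; the calibration is good to about 2 mm. A picture is of the moment at which its call begins.
- bot.job_done(): hands the job in; it is judged then, once.
Trained networks look in a picture, given as the dict that the camera call returned (one of the last four; its "shot" number tells which), for a name from the list of things; names that differ only in an ending like _2 or _b are one class to them, and where a whole thing is asked for, a point or a joint stands for the part that bears it (a point fixed in the world has none). Each returns a list of dicts, best first, with "p" (0 to 1); they miss things now and then, are a little off and sometimes report something else, mostly with a low value. They report only what shows in the picture. A call takes as long as a camera call.
- finder.boxes_of(picture, thing): "position" ([column, row] in pixels, amid what is visible of it).
- finder.pinpoint(picture, thing): "position" ([column, row] in pixels: a listed point, or the origin of a listed thing).
The state is a dict: "time": time; "q": joint angles; "qd": joint speeds; "joint_efforts": joint torques, N m; "ee_pos": TCP position; "tcp_rot": TCP orientation; "wrist_force": force on the tool from outside, world axes, zero at the start; "torque": the same for the moment, N m; "opening": finger opening in m; "grasp_force": force on a finger pad.
Only numpy, scipy, OpenCV 4.12 (cv2) and the standard library are available. Lean on these libraries where they do the work, as an engineer would, in place of code of your own. Each camera call takes 0.05 s, during which the arm holds its last target. There are 200 camera calls.

TASK

Open the green medicines lockbox. Turn its crank clockwise at least one and a half turns and stop pointing at the red mark, turn back counter-clockwise past blue and red once and stop at blue the second time, then turn slowly clockwise until you feel the bolt drop and the crank stop (the place changes), without ever forcing the crank. Then slide the hatch fully open by its knob, away from the robot, never straining it against the bolt, let go, and leave the bottles and other things where they stand.

Things in the scene. Friction and masses are not known exactly. Their poses are not given: they have to be found in the camera images.
- lockbox: the green steel medicines lockbox, bolted down: 240 mm deep (its x, pointing away from the robot), 360 mm wide (its y), top plate at 90 mm. Origin at the centre of its underside. On its top: the dial on the -y side, the hatch on the +y side, the brass bolt between them
- dial_axis (a point): point on the dial's upright axis, at the height of the middle of the crank's knob (37 mm above the box's top). In the box frame it lies at x -50, y -85 mm. The dial plate around it is 136 mm across and flat, 4 mm high
- crank_grip (a point): centre of the crank's black knob: an upright cylinder 20 mm across, 38 mm high, its middle 127 mm above the table, spinning freely on its pin 40 mm from the dial axis, on a flat steel arm whose top lies 21 mm below this point. The crank points to a mark when the knob lies on the line from the axis to the mark. It takes 1 to 3 N to push round
- red_mark (a point): red button on the dial plate, 14 mm across, 60 mm from the axis, its top 96 mm above the table; the first number. The crank must stop within 0.1 rad of it
- blue_mark (a point): blue button, same size, 60 mm from the axis, 1.9 rad counter-clockwise (seen from above) of the red one; the second number. The crank must stop within 0.1 rad of it
- dial (a joint): turn of the dial's spindle in rad, over any number of turns; 0 when the crank points along the box's +x, growing counter-clockwise seen from above; red is at -0.6, blue at 1.3 (plus whole turns). Overshooting a number spoils it: begin again with the clockwise turns
- crank (a joint): wind of the spring that joins the crank to the spindle, in rad: 0 when unloaded, 4 Nm per rad, so 0.1 rad is 10 N at the knob (4 mm of its travel); the knob's angle is dial + crank. Beyond 0.22 rad either way (22 N) the lock is forced
- bolt_guide (a point): fixed point on the brass bolt's guide, between dial and hatch. The bolt is sprung and drops 8 mm towards the dial, out of the hatch, when the lock is dialled right: turning slowly clockwise from blue, at a place that differs each time, 0.8 to 3 rad on; it then blocks the crank, so the push rises by 1 N per 0.4 mm. More than 5.5 rad on from blue spoils the second number
- hatch_grip (a point): centre of the hatch's brass knob, an upright cylinder 20 mm across and 30 mm high, its middle 114 mm above the table and 24 mm above the box's top; with the hatch shut it lies 195 mm from the dial axis, straight along the box's +y
- hatch (a joint): slide of the steel hatch (100 x 130 mm) in m: 0 shut, 0.085 fully open, opening along the box's +x (away from the robot); needs 2 to 4 N. While the bolt is in, it has 1.5 mm of play
- vial: small amber vial with white cap, 30 mm across, 54 mm high, standing loose on the rear right of the lockbox's top (behind the dial, seen from the robot); a bystander, its origin under its middle
- tall_bottle: clear glass stoppered bottle with blue label, 80 mm across, 200 mm high, left of the lockbox; a bystander, its origin under its middle
- green_bottle: green glass stoppered bottle with blue label, 64 mm across, 170 mm high, behind the lockbox; a bystander, its origin under its middle
- pill_jar: amber jar, 56 mm across, 90 mm high, behind the lockbox; a bystander, its origin under its middle
- mortar: white ceramic mortar bowl, 100 mm across, 70 mm high, left of the lockbox; a bystander, its origin under its middle
- weight: brass balance weight, 32 mm across, 47 mm high, right of the lockbox; a bystander, its origin under its middle
- spatula: spatula lying flat, right of the lockbox; a bystander, its origin under its middle

How it is judged:
By the outcome, as a careful person would: the job done as asked, in the order asked, and still so for the second after the job is handed in, with the robot touching nothing.
It also fails if it takes over 67 s, if anything falls off the work surface, if the arm or the gripper's body presses on something with over 40 N, if the wrist force passes 120 N, or if a joint passes its speed limit or range.

## Working session

There is one attempt and no reset: what is moved stays moved. The work goes in short steps, Python scripts to look and compute and a tool call to move; the robot and the scene stay as the last step left them, time stands still between calls to the robot, and variables do not carry over. Pictures are saved under pics/ and viewed, at most 10 in all, crops included, and the job is handed in when it is done.

Besides the shell and the picture viewer there is one more tool, called after "Emit:" as name(argument=value, ...) on one line, values as JSON. move_arm: Moves the arm, as the interface text tells. Its arguments: {"type":"object","properties":{"offset":{"type":"array","items":{"type":"array","items":{"type":"number"}}},"twist":{"type":"array","items":{"type":"array","items":{"type":"number"}}},"grip":{"type":"array","items":{"type":"number"}},"force":{"type":"number"}},"required":["offset","twist","grip"]}

```bash
mkdir -p pics; ls; cat > h.py <<'E'
import numpy as np, cv2
from scipy.spatial.transform import Rotation as R
from workcell import bot, viewer, finder
def cam(n,name=None):
    p=viewer.camera(n)
    if name: cv2.imwrite(f'pics/{name}.png',p['color'][:,:,::-1])
    return p
def K(p):
    f=p['color'].shape[0]/2/np.tan(np.radians(p['vfov'])/2)
    return np.array([[f,0,p['cx']],[0,f,p['cy']],[0,0,1.]])
def Rc(p):
    a=np.array(p['attitude'],float)
    return a if a.shape==(3,3) else (R.from_quat(a).as_matrix() if a.size==4 else R.from_euler('xyz',a,degrees=True).as_matrix())
def ray(p,uv):
    s=cv2.undistortPoints(np.array([[uv]],float),K(p),np.array([p['k1'],0,0,0.]))[0,0]
    return np.array([s[0],s[1],1.])
def at_z(p,uv,z):
    d=Rc(p)@ray(p,uv); o=np.array(p['position']); return o+d*(z-o[2])/d[2]
def at_d(p,uv):
    u,v=np.round(uv).astype(int); w=p['depth'][v-1:v+2,u-1:u+2]; w=w[w>0]
    return np.array(p['position'])+Rc(p)@ray(p,uv)*np.median(w) if w.size else None
E
python3 - <<'E'
from h import *
np.set_printoptions(precision=4,suppress=True)
Z=dict(lockbox=0,dial_axis=.127,crank_grip=.127,red_mark=.096,blue_mark=.096,bolt_guide=None,hatch_grip=.114,vial=.09,tall_bottle=0,green_bottle=0,pill_jar=0,mortar=0,weight=0)
for n in('top','scene'):
    p=cam(n,n+'0'); print(n,p['position'],p['attitude'],p['vfov'],p['k1'])
    for t,z in Z.items():
        r=finder.pinpoint(p,t)[:1]
        for d in r: print(t,round(d['p'],2),np.round(d['position'],1),at_z(p,d['position'],z) if z is not None else '',at_d(p,d['position']))
print(bot.get_obs())
E
```

```text
pics
top [0.4574 0.0022 1.0305] [-171.0872   -0.7096  -88.4688] 56.980520689083995 0.016151361511283224
lockbox 0.7 [283.7 234.4] [ 0.5486 -0.0177  0.    ] [ 0.5405 -0.016   0.0905]
dial_axis 0.6 [320.4 250.8] [ 0.5015 -0.1016  0.127 ] [ 0.5024 -0.1037  0.1085]
red_mark 0.61 [331. 231.] [ 0.5515 -0.1303  0.096 ] [ 0.5516 -0.1304  0.0954]
bolt_guide 0.94 [281.2 246.8]  [ 0.5095 -0.0105  0.1053]
hatch_grip 0.72 [239.  252.4] [0.4932 0.0885 0.114 ] [0.4926 0.087  0.13  ]
vial 0.56 [323.7 189.7] [ 0.6545 -0.1124  0.09  ] [ 0.6435 -0.1061  0.1422]
tall_bottle 0.87 [119.4 189. ] [0.659  0.4282 0.    ] [0.6389 0.3859 0.1024]
green_bottle 0.81 [231.8 145.8] [0.7894 0.1317 0.    ] [0.759  0.1198 0.0945]
pill_jar 0.61 [322.  150.5] [ 0.7836 -0.1176  0.    ] [ 0.7589 -0.1085  0.0781]
mortar 0.79 [141.9 258. ] [0.4763 0.3529 0.    ] [0.4761 0.3495 0.01  ]
weight 0.68 [284.  234.3] [ 0.5489 -0.0185  0.    ] [ 0.5408 -0.0167  0.0906]
scene [ 1.2651 -0.3176  0.5815] [-123.2219   -1.2609   63.5534] 57.23743134969217 -0.09374134246932002
lockbox 0.72 [251.8 235.9] [ 0.5441 -0.0188  0.    ] [ 0.6567 -
[... 634 characters left out ...]
95 [261.1 312.8] [ 0.786  -0.1026  0.    ] [ 0.8132 -0.1148  0.033 ]
mortar 0.97 [361.4 190.9] [0.4731 0.3757 0.    ] [0.5079 0.3452 0.0256]
weight 0.61 [108.7 243.2] [ 0.4255 -0.3519  0.    ] [ 0.4487 -0.351   0.0161]
{'time': 1.4, 'q': array([65.3159,  4.9799, 10.0784, 95.0994, -0.0005, 89.9997]), 'qd': array([-0.0676,  0.0718, -0.0546,  0.047 , -0.0548,  0.046 ]), 'joint_efforts': array([  0.0003, -52.0098,  46.4861,   0.0017,  -0.0001,   0.    ]), 'ee_pos': array([0.2297, 0.4997, 0.2533]), 'tcp_rot': array([-179.9991,    0.0005,  155.3162]), 'wrist_force': array([-0.3829, -0.0881,  0.7277]), 'torque': array([-0.0136, -0.0077, -0.0093]), 'grasp_force': 0.0, 'opening': 0.08542746092865512}
```

```bash
python3 - <<'E'
import cv2,numpy as np
a=cv2.imread('pics/top0.png')[170:300,200:380]; b=cv2.imread('pics/scene0.png')[130:300,130:350]
a=cv2.resize(a,None,fx=4,fy=4,interpolation=cv2.INTER_CUBIC)
cv2.imwrite('pics/top0c.png',a)
cv2.imwrite('pics/scene0c.png',cv2.resize(b,None,fx=3,fy=3,interpolation=cv2.INTER_CUBIC))
E
```

```text
(no output)
```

View pics/top0c.png

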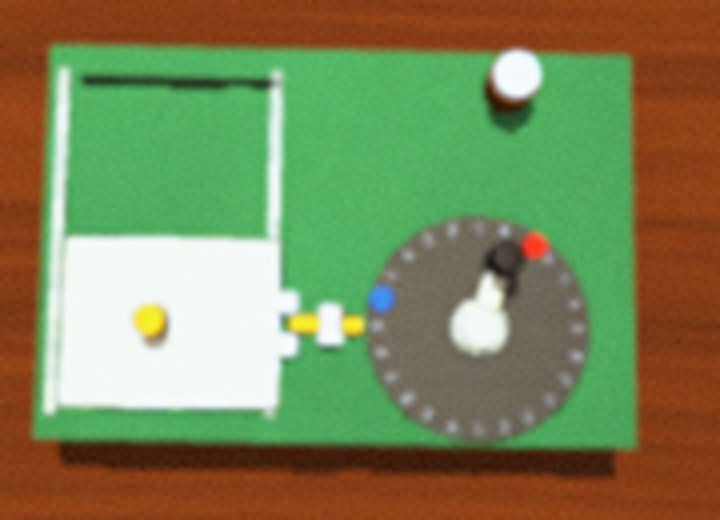

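View pics/scene0c.png

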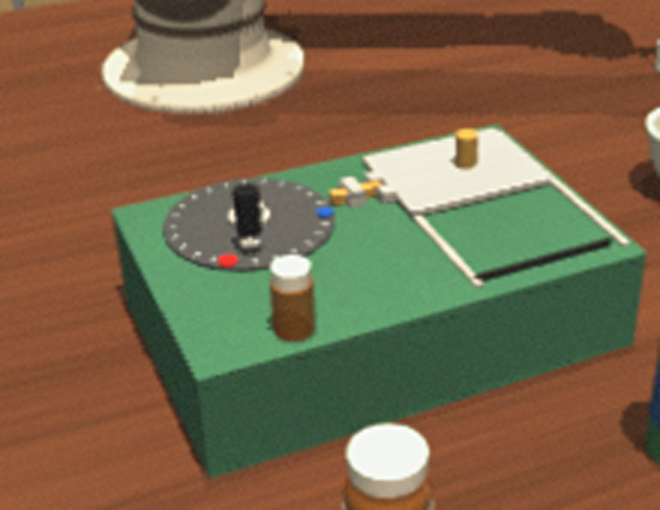

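```bash
cat > fit.py <<'E'
from h import *
from scipy.optimize import least_squares
np.set_printoptions(precision=4,suppress=True)
def blob(p,m,box):
    u0,v0,u1,v1=box; mm=np.zeros(m.shape,bool); mm[v0:v1,u0:u1]=m[v0:v1,u0:u1]
    n,l,s,c=cv2.connectedComponentsWithStats(mm.astype(np.uint8)); i=1+np.argmax(s[1:,4]); return c[i],s[i,4]
def marks(p,box):
    c=p['color'].astype(int); r,g,b=c[...,0],c[...,1],c[...,2]
    return {'red':blob(p,(r>180)&(g<90)&(b<90),box),'blue':blob(p,(b>140)&(r<110)&(g<150),box)}
E
python3 - <<'E'
from fit import *
def c2f(x,y): return [(x+.5)/4-.5+200,(y+.5)/4-.5+170]
p=cam('top'); s=cam('scene')
m=marks(p,(280,210,360,290)); n=marks(s,(170,180,260,240)); print(m,n)
d=np.array([-50,-85])/1e3
loc=lambda a:d+.06*np.array([np.cos(a),np.sin(a)])
L=[loc(-.6),loc(1.3)]*2+[[.12,.18],[.12,-.18],[-.12,-.18],[-.12,.18],[-.05,.11],d]
W=[at_z(p,m['red'][0],.096),at_z(p,m['blue'][0],.096),at_z(s,n['red'][0],.096),at_z(s,n['blue'][0],.096)]
W+=[at_z(p,c2f(*q),.09) for q in((52,45),(630,55),(637,448),(33,437))]+[at_z(p,c2f(151,320),.127),at_z(p,c2f(480,328),.094)]
L=np.array(L);W=np.array(W)[:,:2]
T=lambda x,l:x[:2]+np.array(l)@R.from_euler('z',x[2]).as_matrix()[:2,:2].T
f=least_squares(lambda x:(T(x,L)-W).ravel(),[.55,-.02,0],loss='soft_l1',f_scale=.002)
print(f.x,np.degrees(f.x[2]));print((W-T(f.x,L))*1e3)
D=T(f.x,d);print('dial',D,'hatch',T(f.x,[-.05,.11]))
k=at_z(p,c2f(505,257),.146)[:2];print('knob',k,np.linalg.norm(k-D),np.arctan2(*(k-D)[::-1])-f.x[2])
for cn,q in(('scene',s),('top',p)):
    dd=finder.pinpoint(q,'crank_grip')[:1]; print(cn,dd, [at_z(q,e['position'],.127) for e in dd])
E
```

```text
{'red': (array([333.0385, 231.4231]), np.int32(26)), 'blue': (array([295.0811, 244.2162]), np.int32(37))} {'red': (array([205.4286, 216.2857]), np.int32(21)), 'blue': (array([237.8125, 200.    ]), np.int32(16))}
[ 0.5505 -0.0168  0.0101] 0.5810644510851681
[[-0.5797  0.3276]
 [ 0.3212  0.4059]
 [ 0.1877  1.4426]
 [-0.9816  2.5354]
 [ 0.0302 -0.7336]
 [ 0.6217 -0.0124]
 [ 0.2219 -0.6752]
 [ 0.7945  0.0757]
 [-0.4075 -1.3925]
 [-0.2514 -1.2391]]
dial [ 0.5014 -0.1023] hatch [0.4994 0.0927]
knob [ 0.5395 -0.1115] 0.039301838517304226 -0.24858534272978527
scene [{'position': [210.3, 202.3], 'p': 0.65}] [array([ 0.5474, -0.119 ,  0.127 ])]
top [{'position': [326.4, 232.4], 'p': 0.45}] [array([ 0.5448, -0.1152,  0.127 ])]
```

Emit:
move_arm(offset=[[0,0,0],[0,0,0],[0,0,0],[-1.55,-3.06,0],[-1.55,-3.06,0]], twist=[[0,0,-0.1436],[0,0,-0.1436],[0,0,-0.1436],[0,0,0],[0,0,0]], grip=[0.6,0.6,0.6,0.6,0.6], force=40)

```text
time: 2.1
ee_pos: [0.2606, 0.4381, 0.2528]
tcp_rot: [-180.0, -0.0, -179.9]
wrist_force: [0.3, -0.4, 0.3]
opening: 0.0512
grasp_force: 0.0
```

```bash
python3 -c "
from workcell import bot
o=bot.get_obs();print(o['q'],o['ee_pos'],o['tcp_rot'],o['opening'])"
```

```text
[ 5.92556420e+01 -5.15984685e-01  4.35745811e+00  9.49130543e+01
 -4.28738609e-03  5.91399746e+01] [0.26062728 0.43813476 0.25282726] [-1.79963797e+02 -1.66380240e-02 -1.79884336e+02] 0.05122470911336737
```

Emit:
move_arm(offset=[[-1.55,-3.06,0],[-1.55,-3.06,0],[-1.55,-3.06,0],[-1.55,-3.06,0],[-1.55,-3.06,0]], twist=[[0,0,0],[0,0,0],[0,0,0],[0,0,0],[0,0,0]], grip=[0.6,0.6,0.6,0.6,0.6])

```text
time: 2.6
ee_pos: [0.3385, 0.2843, 0.2534]
tcp_rot: [180.0, 0.0, -180.0]
wrist_force: [0.3, 0.7, 1.3]
opening: 0.0511
grasp_force: 0.0
```

Emit:
move_arm(offset=[[-1.55,-3.06,0],[-1.55,-3.06,0],[-1.55,-3.06,0],[-1.55,-3.06,0],[-1.55,-3.06,0]], twist=[[0,0,0],[0,0,0],[0,0,0],[0,0,0],[0,0,0]], grip=[0.6,0.6,0.6,0.6,0.6])

```text
time: 3.1
ee_pos: [0.4161, 0.1312, 0.2535]
tcp_rot: [180.0, 0.0, 180.0]
wrist_force: [-0.2, 0.1, 0.2]
opening: 0.0508
grasp_force: 0.0
```

Emit:
move_arm(offset=[[-1.55,-3.06,0],[-1.55,-3.06,0],[-1.55,-3.06,0],[-1.55,-3.06,0],[-1.55,-3.06,0]], twist=[[0,0,0],[0,0,0],[0,0,0],[0,0,0],[0,0,0]], grip=[0.6,0.6,0.6,0.6,0.6])

```text
time: 3.6
ee_pos: [0.4936, -0.0219, 0.2534]
tcp_rot: [180.0, 0.0, 180.0]
wrist_force: [0.4, 0.9, 0.7]
opening: 0.0514
grasp_force: 0.0
```

Emit:
move_arm(offset=[[-1.55,-3.06,0],[-1.55,-3.06,0],[-1.55,-3.06,0],[0,0,1],[0,0,1]], twist=[[0,0,0],[0,0,0],[0,0,0],[0,0,0],[0,0,0]], grip=[0.6,0.6,0.6,0.6,0.6])

```text
time: 4.1
ee_pos: [0.5397, -0.1127, 0.2324]
tcp_rot: [180.0, -0.0, 179.9]
wrist_force: [-0.2, 0.4, -0.4]
opening: 0.051
grasp_force: 0.0
```

```bash
python3 - <<'E'
from h import *
o=bot.get_obs();print(o['q'],o['ee_pos'],o['tcp_rot'],o['opening'])
for n in('top','scene'):
    p=cam(n,n+'1')
b=cv2.imread('pics/scene1.png')[80:280,130:370]
cv2.imwrite('pics/scene1c.png',cv2.resize(b,None,fx=3,fy=3,interpolation=cv2.INTER_CUBIC))
E
```

```text
[-1.18025147e+01  4.80183035e+00  7.56977188e+00  9.28032704e+01
  1.11556401e-02 -1.17230172e+01] [ 0.53972042 -0.11272588  0.23243681] [ 1.79981899e+02 -3.23253603e-02  1.79920504e+02] 0.05102348414708191
```

View pics/scene1c.png

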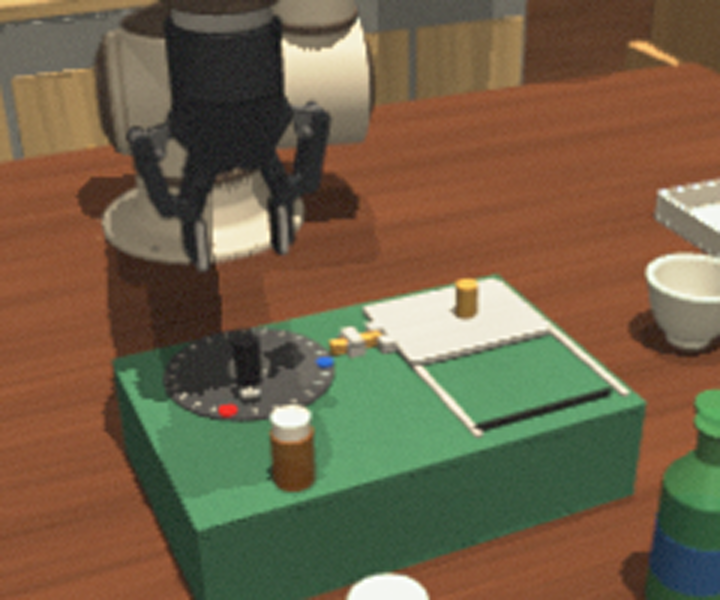

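Emit:
move_arm(offset=[[0,0,2.4],[0,0,2.4],[0,0,2.4],[0,0,1.6],[0,0,1.0]], twist=[[0,0,0],[0,0,0],[0,0,0],[0,0,0],[0,0,0]], grip=[0.6,0.6,0.6,0.6,0.6])

```text
time: 4.7
ee_pos: [0.5389, -0.1111, 0.1343]
tcp_rot: [180.0, -0.1, -179.9]
wrist_force: [-0.1, 0.1, 1.2]
opening: 0.0515
grasp_force: 0.0
```

Emit:
move_arm(offset=[[0,0,0],[0,0,0],[0,0,0],[0,0,0],[0,0,0]], twist=[[0,0,0],[0,0,0],[0,0,0],[0,0,0],[0,0,0]], grip=[0.1,0.1,0.1,0.1,0.1], force=30)

```text
time: 5.2
ee_pos: [0.5401, -0.1123, 0.1364]
tcp_rot: [-180.0, 0.1, 180.0]
wrist_force: [-2.1, 0.9, 4.8]
opening: 0.0189
grasp_force: 30.0
```

```bash
python3 - <<'E'
from h import *
o=bot.get_obs();print(o['ee_pos'],o['wrist_force'],o['opening'],o['grasp_force'])
for n in('top','scene'):
    p=cam(n,n+'2')
b=cv2.imread('pics/scene2.png')[80:280,130:370]
cv2.imwrite('pics/scene2c.png',cv2.resize(b,None,fx=3,fy=3,interpolation=cv2.INTER_CUBIC))
E
```

```text
[ 0.54005878 -0.11232376  0.13636463] [-2.10551627  0.90504279  4.81080354] 0.018915184026211687 29.992294907569885
```

View pics/scene2c.png

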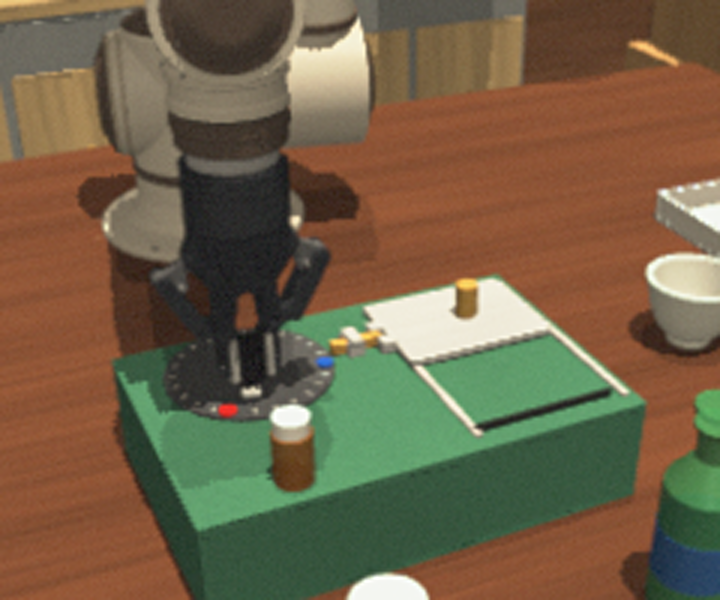

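```bash
cat > gen.py <<'E'
import numpy as np,sys,json
D=np.array([.5014,-.1023]); off=np.zeros(2)
def gen(cur,a0,a1,n,D=D,r=.04):
    a=np.linspace(a0,a1,n+1)[1:]
    P=np.round((D+r*np.c_[np.cos(a),np.sin(a)])*1e4)/1e4
    d=np.diff(np.vstack([cur,P]),axis=0)*100
    o=[[round(-x,2)+0,round(y,2)+0,0] for x,y in d]
    for i in range(0,n,5): print(json.dumps(o[i:i+5]), 'ends a=%.3f'%a[min(i+4,n-1)], P[min(i+4,n-1)])
    return P[-1]
E
python3 - <<'E'
from gen import *
a=-.2444; s=2*np.pi/25
c=gen([.54,-.112],a,a-25*s,25)
E
```

```text
[[0.34, -0.93, 0], [0.59, -0.82, 0], [0.76, -0.64, 0], [0.91, -0.44, 0], [0.98, -0.19, 0]] ends a=-1.501 [ 0.5042 -0.1422]
[[1.0, 0.06, 0], [0.96, 0.3, 0], [0.85, 0.53, 0], [0.69, 0.73, 0], [0.49, 0.87, 0]] ends a=-2.758 [ 0.4643 -0.1173]
[[0.25, 0.97, 0], [0.01, 1.0, 0], [-0.24, 0.98, 0], [-0.48, 0.88, 0], [-0.68, 0.73, 0]] ends a=-4.014 [ 0.4757 -0.0717]
[[-0.84, 0.55, 0], [-0.95, 0.31, 0], [-1.0, 0.07, 0], [-0.99, -0.18, 0], [-0.91, -0.42, 0]] ends a=-5.271 [ 0.5226 -0.0684]
[[-0.78, -0.63, 0], [-0.59, -0.81, 0], [-0.38, -0.93, 0], [-0.13, -0.99, 0], [0.12, -1.0, 0]] ends a=-6.528 [ 0.5402 -0.112 ]
```

Emit:
move_arm(offset=[[0.34,-0.93,0],[0.59,-0.82,0],[0.76,-0.64,0],[0.91,-0.44,0],[0.98,-0.19,0]], twist=[[0,0,0],[0,0,0],[0,0,0],[0,0,0],[0,0,0]], grip=[0.1,0.1,0.1,0.1,0.1])

```text
time: 5.8
ee_pos: [0.5042, -0.1421, 0.1363]
tcp_rot: [179.9, 0.1, -180.0]
wrist_force: [0.9, 7.1, 4.8]
opening: 0.0193
grasp_force: 30.3
```

```bash
python3 - <<'E'
from h import *
o=bot.get_obs();print(o['ee_pos'],o['tcp_rot'],o['wrist_force'],o['torque'],o['opening'])
E
```

```text
[ 0.5041663  -0.14208473  0.1362818 ] [ 1.79912816e+02  1.15697920e-01 -1.79984247e+02] [0.87332027 7.08945031 4.83155638] [ 1.49728789 -0.18357859  0.00423562] 0.01932372677170028
```

Emit:
move_arm(offset=[[1.0,0.06,0],[0.96,0.3,0],[0.85,0.53,0],[0.69,0.73,0],[0.49,0.87,0]], twist=[[0,0,0],[0,0,0],[0,0,0],[0,0,0],[0,0,0]], grip=[0.1,0.1,0.1,0.1,0.1])

```text
time: 6.3
ee_pos: [0.4644, -0.1176, 0.1363]
tcp_rot: [-179.9, 0.1, 180.0]
wrist_force: [4.0, -0.3, 5.0]
opening: 0.0189
grasp_force: 30.2
```

Emit:
move_arm(offset=[[0.25,0.97,0],[0.01,1.0,0],[-0.24,0.98,0],[-0.48,0.88,0],[-0.68,0.73,0]], twist=[[0,0,0],[0,0,0],[0,0,0],[0,0,0],[0,0,0]], grip=[0.1,0.1,0.1,0.1,0.1])

```text
time: 6.8
ee_pos: [0.4751, -0.0715, 0.1363]
tcp_rot: [-180.0, 0.0, 180.0]
wrist_force: [-2.4, 0.1, 8.0]
opening: 0.0191
grasp_force: 30.6
```

Emit:
move_arm(offset=[[-0.84,0.55,0],[-0.95,0.31,0],[-1.0,0.07,0],[-0.99,-0.18,0],[-0.91,-0.42,0]], twist=[[0,0,0],[0,0,0],[0,0,0],[0,0,0],[0,0,0]], grip=[0.1,0.1,0.1,0.1,0.1])

```text
time: 7.3
ee_pos: [0.5229, -0.0679, 0.1363]
tcp_rot: [180.0, 0.1, -180.0]
wrist_force: [-2.7, 1.1, 7.8]
opening: 0.0191
grasp_force: 30.5
```

Emit:
move_arm(offset=[[-0.78,-0.63,0],[-0.59,-0.81,0],[-0.38,-0.93,0],[-0.13,-0.99,0],[0.12,-1.0,0]], twist=[[0,0,0],[0,0,0],[0,0,0],[0,0,0],[0,0,0]], grip=[0.1,0.1,0.1,0.1,0.1])

```text
time: 7.8
ee_pos: [0.5403, -0.1122, 0.1363]
tcp_rot: [180.0, 0.1, -180.0]
wrist_force: [-3.0, 3.1, 6.9]
opening: 0.0191
grasp_force: 30.5
```

```bash
python3 - <<'E'
from gen import *
a=-.2444
c=np.array([.5402,-.112])
for da in(-.11,-.11,-.08,-.0456): c=gen(c,a,a+da,1); a+=da
print(a)
E
```

```text
[[0.13, -0.42, 0]] ends a=-0.354 [ 0.5389 -0.1162]
[[0.17, -0.4, 0]] ends a=-0.464 [ 0.5372 -0.1202]
[[0.16, -0.28, 0]] ends a=-0.544 [ 0.5356 -0.123 ]
[[0.1, -0.16, 0]] ends a=-0.590 [ 0.5346 -0.1246]
-0.59
```

Emit:
move_arm(offset=[[0.36,-0.93,0],[0.59,-0.82,0],[0.76,-0.64,0],[0.91,-0.44,0],[0.98,-0.19,0]], twist=[[0,0,0],[0,0,0],[0,0,0],[0,0,0],[0,0,0]], grip=[0.1,0.1,0.1,0.1,0.1])

```text
time: 8.3
ee_pos: [0.5041, -0.1421, 0.1362]
tcp_rot: [179.9, 0.1, -180.0]
wrist_force: [1.7, 6.1, 7.0]
opening: 0.0191
grasp_force: 30.5
```

Emit:
move_arm(offset=[[1.0,0.06,0],[0.96,0.3,0],[0.85,0.53,0],[0.69,0.73,0],[0.49,0.87,0]], twist=[[0,0,0],[0,0,0],[0,0,0],[0,0,0],[0,0,0]], grip=[0.1,0.1,0.1,0.1,0.1])

```text
time: 8.8
ee_pos: [0.4644, -0.1176, 0.1363]
tcp_rot: [-179.9, 0.1, 180.0]
wrist_force: [4.3, -0.6, 5.3]
opening: 0.0191
grasp_force: 30.3
```

Emit:
move_arm(offset=[[0.25,0.97,0],[0.01,1.0,0],[-0.24,0.98,0],[-0.48,0.88,0],[-0.68,0.73,0]], twist=[[0,0,0],[0,0,0],[0,0,0],[0,0,0],[0,0,0]], grip=[0.1,0.1,0.1,0.1,0.1])

```text
time: 9.3
ee_pos: [0.4751, -0.0715, 0.1362]
tcp_rot: [-180.0, 0.0, 180.0]
wrist_force: [-2.7, -0.1, 8.8]
opening: 0.0193
grasp_force: 30.6
```

Emit:
move_arm(offset=[[-0.84,0.55,0],[-0.95,0.31,0],[-1.0,0.07,0],[-0.99,-0.18,0],[-0.91,-0.42,0]], twist=[[0,0,0],[0,0,0],[0,0,0],[0,0,0],[0,0,0]], grip=[0.1,0.1,0.1,0.1,0.1])

```text
time: 9.8
ee_pos: [0.5229, -0.0678, 0.1363]
tcp_rot: [180.0, 0.1, -179.9]
wrist_force: [-2.1, 0.9, 8.5]
opening: 0.0191
grasp_force: 30.5
```

Emit:
move_arm(offset=[[-0.78,-0.63,0],[-0.59,-0.81,0],[-0.38,-0.93,0],[-0.13,-0.99,0],[0.12,-1.0,0]], twist=[[0,0,0],[0,0,0],[0,0,0],[0,0,0],[0,0,0]], grip=[0.1,0.1,0.1,0.1,0.1])

```text
time: 10.3
ee_pos: [0.5403, -0.1122, 0.1363]
tcp_rot: [180.0, 0.1, -180.0]
wrist_force: [-1.9, 2.7, 7.9]
opening: 0.0193
grasp_force: 30.5
```

Emit:
move_arm(offset=[[0.13,-0.42,0],[0.17,-0.4,0],[0.16,-0.28,0],[0.1,-0.16,0],[0,0,0]], twist=[[0,0,0],[0,0,0],[0,0,0],[0,0,0],[0,0,0]], grip=[0.1,0.1,0.1,0.1,0.1])

```text
time: 10.8
ee_pos: [0.5344, -0.1246, 0.1363]
tcp_rot: [180.0, 0.1, 180.0]
wrist_force: [-0.6, 2.3, 8.0]
opening: 0.0192
grasp_force: 30.5
```

Emit:
move_arm(offset=[[0,0,0],[0,0,0],[0,0,0],[0,0,0]], twist=[[0,0,0],[0,0,0],[0,0,0],[0,0,0]], grip=[0.1,0.1,0.1,0.1])

```text
time: 11.2
ee_pos: [0.5344, -0.1245, 0.1363]
tcp_rot: [180.0, 0.1, -180.0]
wrist_force: [-1.5, 1.6, 7.9]
opening: 0.0189
grasp_force: 30.5
```

```bash
python3 - <<'E'
from h import *
from gen import *
D=np.array([.5014,-.1023])
o=bot.get_obs();print(o['ee_pos'],o['wrist_force'],o['torque'])
v=o['ee_pos'][:2]-D; print('box angle',np.arctan2(v[1],v[0])-.0101, np.hypot(*v))
print('tangential ccw',o['wrist_force'][:2]@np.array([-v[1],v[0]])/np.hypot(*v))
p=cam('scene','scene3'); cam('top','top3')
b=p['color'][140:240,140:270,::-1]
cv2.imwrite('pics/scene3c.png',cv2.resize(b,None,fx=6,fy=6,interpolation=cv2.INTER_CUBIC))
# ccw to blue: world 1.3101
a=-.59;c=np.array([.5346,-.1246]); T=1.3101+2*np.pi; 
n=32;c=gen(c,a,T-.30,n-2)
a=T-.3
for da in(.12,.09,.06,.03): c=gen(c,a,a+da,1);a+=da
E
```

```text
[ 0.53444978 -0.12452553  0.13627308] [-1.52947559  1.5875175   7.8621361 ] [0.43617845 0.17850115 0.00987494]
box angle -0.6021207783730296 0.039827909254050164
tangential ccw 0.46383828317209824
[[-0.47, 0.94, 0], [-0.2, 1.03, 0], [0.07, 1.05, 0], [0.34, 0.99, 0], [0.58, 0.87, 0]] ends a=0.724 [ 0.5314 -0.0758]
[[0.79, 0.69, 0], [0.95, 0.46, 0], [1.03, 0.19, 0], [1.04, -0.07, 0], [0.99, -0.35, 0]] ends a=2.038 [ 0.4834 -0.0666]
[[0.87, -0.59, 0], [0.68, -0.79, 0], [0.45, -0.95, 0], [0.19, -1.03, 0], [-0.08, -1.04, 0]] ends a=3.352 [ 0.4623 -0.1106]
[[-0.35, -0.99, 0], [-0.59, -0.86, 0], [-0.8, -0.68, 0], [-0.95, -0.45, 0], [-1.03, -0.19, 0]] ends a=4.666 [ 0.4995 -0.1423]
[[-1.05, 0.09, 0], [-0.98, 0.36, 0], [-0.86, 0.6, 0], [-0.68, 0.8, 0], [-0.44, 0.95, 0]] ends a=5.979 [ 0.5396 -0.1143]
[[-0.18, 1.04, 0], [0.1, 1.04, 0], [0.36, 0.98, 0], [0.61, 0.86, 0], [0.8, 0.67, 0]] ends a=7.293 [ 0.5227 -0.0684]
[[0.42, 0.23, 0]] ends a=7.413 [ 0.5185 -0.0661]
[[0.34, 0.14, 0]] ends a=7.503 [ 0.5151 -0.0647]
[[0.22, 0.07, 0]] ends a=7.563 [ 0.5129 -0.064 ]
[[0.12, 0.03, 0]] ends a=7.593 [ 0.5117 -0.0637]
```

View pics/scene3c.png

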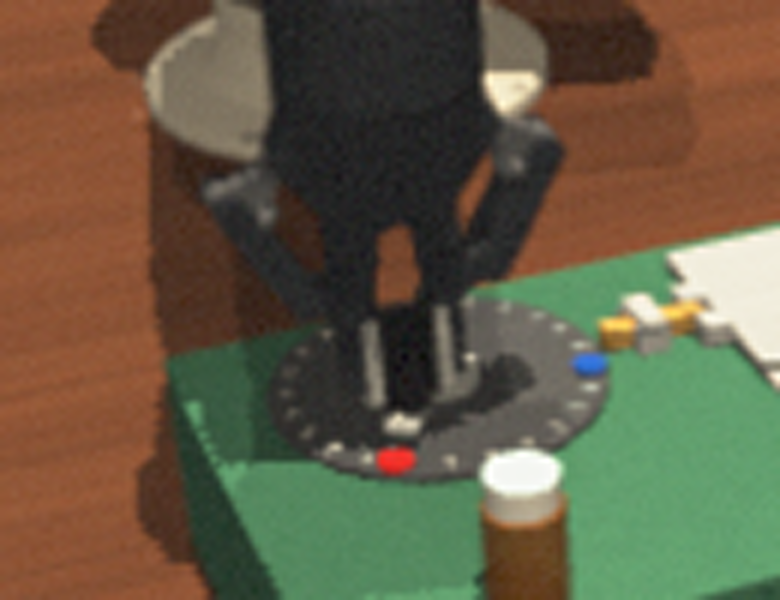

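Emit:
move_arm(offset=[[-0.47,0.94,0],[-0.2,1.03,0],[0.07,1.05,0],[0.34,0.99,0],[0.58,0.87,0]], twist=[[0,0,0],[0,0,0],[0,0,0],[0,0,0],[0,0,0]], grip=[0.1,0.1,0.1,0.1,0.1])

```text
time: 11.8
ee_pos: [0.5319, -0.0756, 0.1363]
tcp_rot: [-180.0, 0.1, -180.0]
wrist_force: [0.8, -1.3, 6.2]
opening: 0.019
grasp_force: 30.4
```

Emit:
move_arm(offset=[[0.79,0.69,0],[0.95,0.46,0],[1.03,0.19,0],[1.04,-0.07,0],[0.99,-0.35,0]], twist=[[0,0,0],[0,0,0],[0,0,0],[0,0,0],[0,0,0]], grip=[0.1,0.1,0.1,0.1,0.1])

```text
time: 12.3
ee_pos: [0.4831, -0.0661, 0.1363]
tcp_rot: [180.0, 0.1, -179.9]
wrist_force: [0.7, 1.9, 8.6]
opening: 0.0192
grasp_force: 30.4
```

Emit:
move_arm(offset=[[0.87,-0.59,0],[0.68,-0.79,0],[0.45,-0.95,0],[0.19,-1.03,0],[-0.08,-1.04,0]], twist=[[0,0,0],[0,0,0],[0,0,0],[0,0,0],[0,0,0]], grip=[0.1,0.1,0.1,0.1,0.1])

```text
time: 12.8
ee_pos: [0.4621, -0.111, 0.1363]
tcp_rot: [-180.0, 0.1, -180.0]
wrist_force: [3.1, 2.5, 6.8]
opening: 0.0191
grasp_force: 30.3
```

Emit:
move_arm(offset=[[-0.35,-0.99,0],[-0.59,-0.86,0],[-0.8,-0.68,0],[-0.95,-0.45,0],[-1.03,-0.19,0]], twist=[[0,0,0],[0,0,0],[0,0,0],[0,0,0],[0,0,0]], grip=[0.1,0.1,0.1,0.1,0.1])

```text
time: 13.3
ee_pos: [0.4997, -0.1422, 0.1362]
tcp_rot: [179.9, 0.1, -180.0]
wrist_force: [-0.7, 7.2, 8.4]
opening: 0.0188
grasp_force: 30.6
```

Emit:
move_arm(offset=[[-1.05,0.09,0],[-0.98,0.36,0],[-0.86,0.6,0],[-0.68,0.8,0],[-0.44,0.95,0]], twist=[[0,0,0],[0,0,0],[0,0,0],[0,0,0],[0,0,0]], grip=[0.1,0.1,0.1,0.1,0.1])

```text
time: 13.8
ee_pos: [0.5396, -0.1145, 0.1363]
tcp_rot: [-179.9, 0.0, 180.0]
wrist_force: [-3.5, -0.1, 8.3]
opening: 0.0194
grasp_force: 30.5
```

Emit:
move_arm(offset=[[-0.18,1.04,0],[0.1,1.04,0],[0.36,0.98,0],[0.61,0.86,0],[0.8,0.67,0]], twist=[[0,0,0],[0,0,0],[0,0,0],[0,0,0],[0,0,0]], grip=[0.1,0.1,0.1,0.1,0.1])

```text
time: 14.3
ee_pos: [0.5232, -0.0682, 0.1364]
tcp_rot: [-180.0, 0.2, -180.0]
wrist_force: [2.1, -0.9, 6.5]
opening: 0.0191
grasp_force: 30.3
```

Emit:
move_arm(offset=[[0.42,0.23,0],[0.34,0.14,0],[0.22,0.07,0],[0.12,0.03,0],[0,0,0]], twist=[[0,0,0],[0,0,0],[0,0,0],[0,0,0],[0,0,0]], grip=[0.1,0.1,0.1,0.1,0.1])

```text
time: 14.8
ee_pos: [0.5121, -0.0633, 0.1364]
tcp_rot: [180.0, 0.2, -180.0]
wrist_force: [2.3, 3.3, 7.7]
opening: 0.0194
grasp_force: 30.4
```

Emit:
move_arm(offset=[[0,0,0],[0,0,0],[0,0,0],[0,0,0]], twist=[[0,0,0],[0,0,0],[0,0,0],[0,0,0]], grip=[0.1,0.1,0.1,0.1])

```text
time: 15.2
ee_pos: [0.5121, -0.0633, 0.1364]
tcp_rot: [180.0, 0.1, -180.0]
wrist_force: [2.1, 3.4, 7.5]
opening: 0.019
grasp_force: 30.4
```

```bash
python3 - <<'E'
from h import *
from gen import *
o=bot.get_obs();print(o['ee_pos'],o['wrist_force'],o['torque'])
v=o['ee_pos'][:2]-D; print('box angle',np.arctan2(v[1],v[0])-.0101, np.hypot(*v))
a=1.3101
# slow cw: 0.03 rad per row (1.2mm)
gen(np.array([.5117,-.0637]),a,a-3.0,100)
E
```

```text
[ 0.51213487 -0.06334091  0.13636264] [2.14773444 3.39795728 7.49200457] [ 0.73816745 -0.45802567  0.03710566]
box angle 1.291826137594779 0.04041098915326916
[[-0.12, -0.03, 0], [-0.11, -0.03, 0], [-0.11, -0.04, 0], [-0.12, -0.05, 0], [-0.11, -0.04, 0]] ends a=1.160 [ 0.5174 -0.0656]
[[-0.11, -0.05, 0], [-0.1, -0.05, 0], [-0.11, -0.06, 0], [-0.1, -0.06, 0], [-0.11, -0.06, 0]] ends a=1.010 [ 0.5227 -0.0684]
[[-0.1, -0.07, 0], [-0.1, -0.07, 0], [-0.09, -0.07, 0], [-0.1, -0.07, 0], [-0.09, -0.08, 0]] ends a=0.860 [ 0.5275 -0.072 ]
[[-0.09, -0.08, 0], [-0.09, -0.08, 0], [-0.08, -0.09, 0], [-0.08, -0.08, 0], [-0.08, -0.09, 0]] ends a=0.710 [ 0.5317 -0.0762]
[[-0.08, -0.09, 0], [-0.07, -0.1, 0], [-0.08, -0.1, 0], [-0.06, -0.09, 0], [-0.07, -0.1, 0]] ends a=0.560 [ 0.5353 -0.081 ]
[[-0.06, -0.11, 0], [-0.06, -0.1, 0], [-0.06, -0.11, 0], [-0.05, -0.11, 0], [-0.05, -0.11, 0]] ends a=0.410 [ 0.5381 -0.0864]
[[-0.04, -0.11, 0], [-0.05, -0.11, 0], [-0.04, -0.11, 0], [-0.03, -0.12, 0], [-0.04, -0.11, 0]] ends a=0.260 [ 0.5401 -0.092 ]
[[-0.02, -0.12, 0], [-0.03, -0.11, 0], [-0.02, -0.12, 0], [-0
[... 822 characters left out ...]
 -0.08, 0], [0.09, -0.08, 0], [0.09, -0.08, 0], [0.1, -0.07, 0]] ends a=-0.940 [ 0.525  -0.1346]
[[0.1, -0.07, 0], [0.1, -0.07, 0], [0.1, -0.06, 0], [0.1, -0.06, 0], [0.11, -0.06, 0]] ends a=-1.090 [ 0.5199 -0.1378]
[[0.11, -0.05, 0], [0.11, -0.05, 0], [0.11, -0.05, 0], [0.11, -0.04, 0], [0.11, -0.04, 0]] ends a=-1.240 [ 0.5144 -0.1401]
[[0.11, -0.04, 0], [0.12, -0.03, 0], [0.12, -0.03, 0], [0.11, -0.03, 0], [0.12, -0.02, 0]] ends a=-1.390 [ 0.5086 -0.1416]
[[0.12, -0.02, 0], [0.12, -0.02, 0], [0.12, -0.01, 0], [0.12, -0.01, 0], [0.12, -0.01, 0]] ends a=-1.540 [ 0.5026 -0.1423]
[[0.12, 0.0, 0], [0.12, 0.0, 0], [0.12, 0.01, 0], [0.12, 0.01, 0], [0.12, 0.01, 0]] ends a=-1.690 [ 0.4966 -0.142 ]
```

Emit:
move_arm(offset=[[-0.12,-0.03,0],[-0.11,-0.03,0],[-0.11,-0.04,0],[-0.12,-0.05,0],[-0.11,-0.04,0]], twist=[[0,0,0],[0,0,0],[0,0,0],[0,0,0],[0,0,0]], grip=[0.1,0.1,0.1,0.1,0.1])

```text
time: 15.7
ee_pos: [0.5175, -0.0652, 0.1363]
tcp_rot: [180.0, 0.1, -180.0]
wrist_force: [-0.3, 4.3, 8.0]
opening: 0.0192
grasp_force: 30.4
```

Emit:
move_arm(offset=[[-0.11,-0.05,0],[-0.1,-0.05,0],[-0.11,-0.06,0],[-0.1,-0.06,0],[-0.11,-0.06,0]], twist=[[0,0,0],[0,0,0],[0,0,0],[0,0,0],[0,0,0]], grip=[0.1,0.1,0.1,0.1,0.1])

```text
time: 16.2
ee_pos: [0.5228, -0.0681, 0.1363]
tcp_rot: [180.0, 0.1, -180.0]
wrist_force: [-0.3, 3.2, 8.0]
opening: 0.0191
grasp_force: 30.4
```

Emit:
move_arm(offset=[[-0.1,-0.07,0],[-0.1,-0.07,0],[-0.09,-0.07,0],[-0.1,-0.07,0],[-0.09,-0.08,0]], twist=[[0,0,0],[0,0,0],[0,0,0],[0,0,0],[0,0,0]], grip=[0.1,0.1,0.1,0.1,0.1])

```text
time: 16.7
ee_pos: [0.5277, -0.0717, 0.1364]
tcp_rot: [180.0, 0.1, -180.0]
wrist_force: [-0.4, 4.1, 6.9]
opening: 0.0189
grasp_force: 30.4
```

Emit:
move_arm(offset=[[-0.09,-0.08,0],[-0.09,-0.08,0],[-0.08,-0.09,0],[-0.08,-0.08,0],[-0.08,-0.09,0]], twist=[[0,0,0],[0,0,0],[0,0,0],[0,0,0],[0,0,0]], grip=[0.1,0.1,0.1,0.1,0.1])

```text
time: 17.2
ee_pos: [0.5319, -0.076, 0.1364]
tcp_rot: [180.0, 0.1, -180.0]
wrist_force: [1.2, 3.6, 8.1]
opening: 0.0186
grasp_force: 30.4
```

Emit:
move_arm(offset=[[-0.08,-0.09,0],[-0.07,-0.1,0],[-0.08,-0.1,0],[-0.06,-0.09,0],[-0.07,-0.1,0]], twist=[[0,0,0],[0,0,0],[0,0,0],[0,0,0],[0,0,0]], grip=[0.1,0.1,0.1,0.1,0.1])

```text
time: 17.7
ee_pos: [0.5355, -0.0809, 0.1363]
tcp_rot: [180.0, 0.1, -180.0]
wrist_force: [0.6, 2.3, 8.3]
opening: 0.019
grasp_force: 30.4
```

Emit:
move_arm(offset=[[-0.06,-0.11,0],[-0.06,-0.1,0],[-0.06,-0.11,0],[-0.05,-0.11,0],[-0.05,-0.11,0]], twist=[[0,0,0],[0,0,0],[0,0,0],[0,0,0],[0,0,0]], grip=[0.1,0.1,0.1,0.1,0.1])

```text
time: 18.2
ee_pos: [0.5383, -0.0863, 0.1364]
tcp_rot: [180.0, 0.1, -180.0]
wrist_force: [0.5, 2.2, 7.6]
opening: 0.0191
grasp_force: 30.4
```

Emit:
move_arm(offset=[[-0.04,-0.11,0],[-0.05,-0.11,0],[-0.04,-0.11,0],[-0.03,-0.12,0],[-0.04,-0.11,0]], twist=[[0,0,0],[0,0,0],[0,0,0],[0,0,0],[0,0,0]], grip=[0.1,0.1,0.1,0.1,0.1])

```text
time: 18.7
ee_pos: [0.5402, -0.092, 0.1363]
tcp_rot: [180.0, 0.1, -180.0]
wrist_force: [0.6, 1.8, 8.0]
opening: 0.019
grasp_force: 30.4
```

Emit:
move_arm(offset=[[-0.02,-0.12,0],[-0.03,-0.11,0],[-0.02,-0.12,0],[-0.02,-0.12,0],[-0.02,-0.12,0]], twist=[[0,0,0],[0,0,0],[0,0,0],[0,0,0],[0,0,0]], grip=[0.1,0.1,0.1,0.1,0.1])

```text
time: 19.2
ee_pos: [0.5413, -0.0979, 0.1363]
tcp_rot: [-180.0, 0.1, -180.0]
wrist_force: [-0.3, 1.0, 8.0]
opening: 0.0192
grasp_force: 30.4
```

Emit:
move_arm(offset=[[-0.01,-0.12,0],[0.0,-0.12,0],[-0.01,-0.12,0],[0.0,-0.12,0],[0.0,-0.12,0]], twist=[[0,0,0],[0,0,0],[0,0,0],[0,0,0],[0,0,0]], grip=[0.1,0.1,0.1,0.1,0.1])

```text
time: 19.7
ee_pos: [0.5414, -0.1039, 0.1363]
tcp_rot: [-180.0, 0.1, -180.0]
wrist_force: [-0.8, 2.3, 8.0]
opening: 0.0191
grasp_force: 30.5
```

Emit:
move_arm(offset=[[0.01,-0.12,0],[0.01,-0.12,0],[0.01,-0.12,0],[0.02,-0.12,0],[0.02,-0.12,0]], twist=[[0,0,0],[0,0,0],[0,0,0],[0,0,0],[0,0,0]], grip=[0.1,0.1,0.1,0.1,0.1])

```text
time: 20.2
ee_pos: [0.5406, -0.1099, 0.1363]
tcp_rot: [-180.0, 0.1, -180.0]
wrist_force: [-1.1, 1.6, 7.6]
opening: 0.0193
grasp_force: 30.5
```

Emit:
move_arm(offset=[[0.03,-0.11,0],[0.02,-0.12,0],[0.04,-0.12,0],[0.03,-0.11,0],[0.04,-0.11,0]], twist=[[0,0,0],[0,0,0],[0,0,0],[0,0,0],[0,0,0]], grip=[0.1,0.1,0.1,0.1,0.1])

```text
time: 20.7
ee_pos: [0.539, -0.1156, 0.1363]
tcp_rot: [-180.0, 0.1, -180.0]
wrist_force: [-0.5, 2.5, 7.7]
opening: 0.0192
grasp_force: 30.5
```

Emit:
move_arm(offset=[[0.04,-0.12,0],[0.05,-0.11,0],[0.04,-0.11,0],[0.06,-0.11,0],[0.05,-0.1,0]], twist=[[0,0,0],[0,0,0],[0,0,0],[0,0,0],[0,0,0]], grip=[0.1,0.1,0.1,0.1,0.1])

```text
time: 21.2
ee_pos: [0.5365, -0.1212, 0.1363]
tcp_rot: [-180.0, 0.1, -180.0]
wrist_force: [-0.5, 1.2, 8.6]
opening: 0.0193
grasp_force: 30.5
```

Emit:
move_arm(offset=[[0.06,-0.11,0],[0.06,-0.1,0],[0.06,-0.1,0],[0.07,-0.1,0],[0.07,-0.1,0]], twist=[[0,0,0],[0,0,0],[0,0,0],[0,0,0],[0,0,0]], grip=[0.1,0.1,0.1,0.1,0.1])

```text
time: 21.7
ee_pos: [0.5336, -0.1257, 0.1363]
tcp_rot: [179.9, 0.1, -180.0]
wrist_force: [1.2, 5.5, 8.0]
opening: 0.0192
grasp_force: 30.5
```

Emit:
move_arm(offset=[[0.07,-0.09,0],[0.08,-0.1,0]], twist=[[0,0,0],[0,0,0]], grip=[0.1,0.1])

```text
time: 21.9
ee_pos: [0.5324, -0.1272, 0.1363]
tcp_rot: [179.9, 0.1, -179.9]
wrist_force: [1.8, 8.5, 6.5]
opening: 0.0189
grasp_force: 30.4
```

```bash
python3 - <<'E'
from h import *
o=bot.get_obs();print(o['wrist_force'])
c0=cv2.imread('pics/top0.png')[225:265,265:305]
c=cam('top','top4')['color'][225:265,265:305,::-1]
cv2.imwrite('pics/bolt.png',cv2.resize(np.hstack([c0,c]),None,fx=9,fy=9,interpolation=cv2.INTER_CUBIC))
E
```

```text
[1.7661336  8.53351367 6.51305933]
```

View pics/bolt.png

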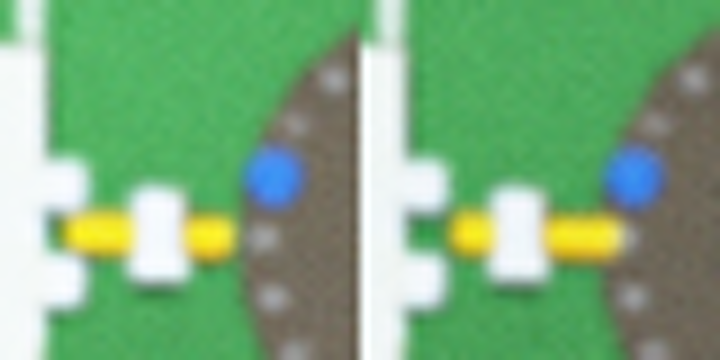

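Emit:
move_arm(offset=[[-0.08,0.1,0],[-0.07,0.09,0],[-0.07,0.1,0],[0,0,0],[0,0,0]], twist=[[0,0,0],[0,0,0],[0,0,0],[0,0,0],[0,0,0]], grip=[0.1,0.1,0.1,0.1,0.1])

```text
time: 22.45
ee_pos: [0.5342, -0.1248, 0.1363]
tcp_rot: [180.0, 0.1, -180.0]
wrist_force: [-0.0, 4.2, 8.5]
opening: 0.0192
grasp_force: 30.3
```

Emit:
move_arm(offset=[[0,0,0],[0,0,0],[0,0,0],[0,0,0],[0,0,0]], twist=[[0,0,0],[0,0,0],[0,0,0],[0,0,0],[0,0,0]], grip=[0.6,0.6,0.6,0.6,0.6])

```text
time: 22.95
ee_pos: [0.5337, -0.1255, 0.1351]
tcp_rot: [180.0, -0.0, 180.0]
wrist_force: [0.7, -0.9, -0.1]
opening: 0.0514
grasp_force: 0.0
```

Emit:
move_arm(offset=[[0,0,-1],[0,0,-1.5],[0,0,-1.5],[0,0,-1.5],[0,0,-0.5]], twist=[[0,0,0],[0,0,0],[0,0,0],[0,0,0],[0,0,0]], grip=[0.6,0.6,0.6,0.6,0.6])

```text
time: 23.45
ee_pos: [0.5346, -0.1257, 0.1982]
tcp_rot: [-180.0, 0.2, 180.0]
wrist_force: [-0.1, -0.2, -0.4]
opening: 0.0512
grasp_force: 0.0
```

Emit:
move_arm(offset=[[0.696,4.358,0],[0.696,4.358,0],[0.696,4.358,0],[0.696,4.358,0],[0.696,4.358,0]], twist=[[0,0,0],[0,0,0],[0,0,0],[0,0,0],[0,0,0]], grip=[0.6,0.6,0.6,0.6,0.6])

```text
time: 23.95
ee_pos: [0.4986, 0.094, 0.1957]
tcp_rot: [180.0, 0.0, 180.0]
wrist_force: [0.7, -0.4, 1.2]
opening: 0.051
grasp_force: 0.0
```

```bash
python3 - <<'E'
from h import *
o=bot.get_obs();print(o['ee_pos'],o['wrist_force'],o['opening'])
p=cam('scene','scene5'); cam('top','top5')
for d in finder.pinpoint(p,'hatch_grip')[:1]: print(d,at_z(p,d['position'],.114))
for d in finder.pinpoint(p,'crank_grip')[:1]: print(d,at_z(p,d['position'],.127))
b=p['color'][80:280,130:370,::-1]
cv2.imwrite('pics/scene5c.png',cv2.resize(b,None,fx=3,fy=3,interpolation=cv2.INTER_CUBIC))
E
```

```text
[0.49856848 0.09402305 0.19566806] [ 0.688114   -0.36207236  1.23601411] 0.05104587380036306
{'position': [285.9, 179.3], 'p': 0.87} [0.49947074 0.09699397 0.114     ]
{'position': [207.3, 201.0], 'p': 0.62} [ 0.53928589 -0.12338935  0.127     ]
```

View pics/scene5c.png

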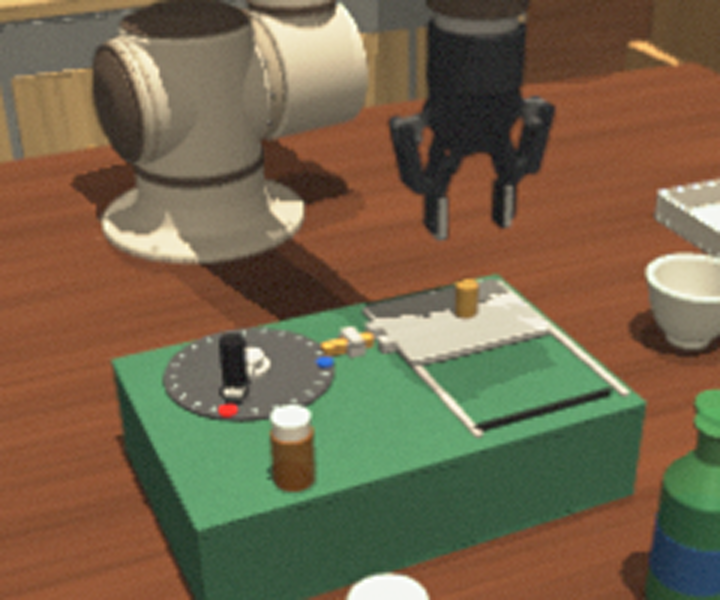

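Emit:
move_arm(offset=[[0,0.1,2],[0,0,2],[0,0,1.5],[0,0,1],[0,0,0.5]], twist=[[0,0,0],[0,0,0],[0,0,0],[0,0,0],[0,0,0]], grip=[0.6,0.6,0.6,0.6,0.6])

```text
time: 24.65
ee_pos: [0.4989, 0.0928, 0.1244]
tcp_rot: [-180.0, -0.1, 179.9]
wrist_force: [0.1, 0.5, 0.0]
opening: 0.0512
grasp_force: 0.0
```

Emit:
move_arm(offset=[[0,0,0],[0,0,0],[0,0,0],[0,0,0],[0,0,0]], twist=[[0,0,0],[0,0,0],[0,0,0],[0,0,0],[0,0,0]], grip=[0.1,0.1,0.1,0.1,0.1])

```text
time: 25.15
ee_pos: [0.4995, 0.0934, 0.1261]
tcp_rot: [-180.0, 0.1, 180.0]
wrist_force: [-0.5, -2.3, 4.4]
opening: 0.0189
grasp_force: 29.8
```

Emit:
move_arm(offset=[[-0.1,0,0],[-0.1,0,0],[-0.1,0,0],[-0.1,0,0],[-0.1,0,0]], twist=[[0,0,0],[0,0,0],[0,0,0],[0,0,0],[0,0,0]], grip=[0.1,0.1,0.1,0.1,0.1])

```text
time: 25.65
ee_pos: [0.5043, 0.0934, 0.1261]
tcp_rot: [-180.0, 0.1, 180.0]
wrist_force: [-2.0, -1.4, 7.1]
opening: 0.0186
grasp_force: 30.0
```

Emit:
move_arm(offset=[[-0.5,0.005,0],[-0.5,0.005,0],[-0.5,0.005,0],[-0.5,0.005,0],[-0.5,0.005,0]], twist=[[0,0,0],[0,0,0],[0,0,0],[0,0,0],[0,0,0]], grip=[0.1,0.1,0.1,0.1,0.1])

```text
time: 26.15
ee_pos: [0.5294, 0.0936, 0.1261]
tcp_rot: [-180.0, 0.0, 180.0]
wrist_force: [-2.2, -2.3, 6.8]
opening: 0.0189
grasp_force: 30.1
```

Emit:
move_arm(offset=[[-0.5,0.005,0],[-0.5,0.005,0],[-0.5,0.005,0],[-0.5,0.005,0],[-0.5,0.005,0]], twist=[[0,0,0],[0,0,0],[0,0,0],[0,0,0],[0,0,0]], grip=[0.1,0.1,0.1,0.1,0.1])

```text
time: 26.65
ee_pos: [0.5544, 0.094, 0.1261]
tcp_rot: [180.0, 0.0, -180.0]
wrist_force: [-2.0, -2.6, 6.8]
opening: 0.0185
grasp_force: 30.1
```

Emit:
move_arm(offset=[[-0.5,0.005,0],[-0.5,0.005,0],[-0.5,0.005,0],[-0.5,0.005,0],[-0.5,0.005,0]], twist=[[0,0,0],[0,0,0],[0,0,0],[0,0,0],[0,0,0]], grip=[0.1,0.1,0.1,0.1,0.1])

```text
time: 27.15
ee_pos: [0.5794, 0.0942, 0.1261]
tcp_rot: [180.0, 0.0, -180.0]
wrist_force: [-1.9, -1.3, 5.7]
opening: 0.0192
grasp_force: 30.1
```

Emit:
move_arm(offset=[[-0.1,0,0],[-0.1,0,0],[-0.1,0,0],[-0.1,0,0],[0,0,0]], twist=[[0,0,0],[0,0,0],[0,0,0],[0,0,0],[0,0,0]], grip=[0.1,0.1,0.1,0.1,0.1])

```text
time: 27.65
ee_pos: [0.5834, 0.0942, 0.1261]
tcp_rot: [180.0, 0.1, -180.0]
wrist_force: [0.0, -1.7, 6.1]
opening: 0.019
grasp_force: 30.1
```

Not at the stop yet; continue in 0.5 mm steps until the force rises.

Emit:
move_arm(offset=[[-0.05,0,0],[-0.05,0,0],[-0.05,0,0]], twist=[[0,0,0],[0,0,0],[0,0,0]], grip=[0.1,0.1,0.1])

```text
time: 27.95
ee_pos: [0.5845, 0.0942, 0.1261]
tcp_rot: [180.0, 0.0, -180.0]
wrist_force: [-5.8, -1.5, 8.6]
opening: 0.0186
grasp_force: 30.2
```

Emit:
move_arm(offset=[[-0.05,0,0],[-0.05,0,0],[0,0,0]], twist=[[0,0,0],[0,0,0],[0,0,0]], grip=[0.1,0.1,0.1])

```text
time: 28.25
ee_pos: [0.5846, 0.0942, 0.1261]
tcp_rot: [180.0, -0.1, -180.0]
wrist_force: [-9.6, -2.1, 9.8]
opening: 0.0189
grasp_force: 30.4
```

At the stop (85 mm of travel, force climbing). Release, unload and retreat.

Emit:
move_arm(offset=[[0.05,0,0],[0.03,0,0],[0,0,0]], twist=[[0,0,0],[0,0,0],[0,0,0]], grip=[0.1,0.1,0.1])

```text
time: 28.55
ee_pos: [0.5845, 0.0943, 0.1261]
tcp_rot: [180.0, 0.0, -180.0]
wrist_force: [-4.2, -1.4, 7.1]
opening: 0.0191
grasp_force: 30.2
```

Emit:
move_arm(offset=[[0,0,0],[0,0,0],[0,0,0],[0,0,0],[0,0,0]], twist=[[0,0,0],[0,0,0],[0,0,0],[0,0,0],[0,0,0]], grip=[0.6,0.6,0.6,0.6,0.6])

```text
time: 29.05
ee_pos: [0.5848, 0.0942, 0.1251]
tcp_rot: [180.0, -0.0, -180.0]
wrist_force: [-0.2, -0.7, -0.5]
opening: 0.0516
grasp_force: 0.0
```

Emit:
move_arm(offset=[[0,0,-1],[0,0,-2],[0,0,-3],[0,0,-3],[0,0,-2]], twist=[[0,0,0],[0,0,0],[0,0,0],[0,0,0],[0,0,0]], grip=[0.6,0.6,0.6,0.6,0.6])

```text
time: 29.55
ee_pos: [0.585, 0.0942, 0.2385]
tcp_rot: [180.0, 0.2, -180.0]
wrist_force: [0.1, 0.2, -0.5]
opening: 0.051
grasp_force: 0.0
```

Emit:
move_arm(offset=[[3,0,0],[3,0,0],[3,0,0],[3,0,0],[0,0,0]], twist=[[0,0,0],[0,0,0],[0,0,0],[0,0,0],[0,0,0]], grip=[0.6,0.6,0.6,0.6,0.6])

```text
time: 30.05
ee_pos: [0.4624, 0.0942, 0.237]
tcp_rot: [180.0, 0.1, -180.0]
wrist_force: [0.3, 0.4, 0.2]
opening: 0.0513
grasp_force: 0.0
```

```bash
python3 - <<'E'
from h import *
p=cam('scene','scene6'); cam('top','top6')
for d in finder.pinpoint(p,'hatch_grip')[:1]: print(d,at_z(p,d['position'],.114))
b=p['color'][80:280,130:370,::-1]
cv2.imwrite('pics/scene6c.png',cv2.resize(b,None,fx=3,fy=3,interpolation=cv2.INTER_CUBIC))
E
```

```text
{'position': [302.5, 196.6], 'p': 0.79} [0.59242398 0.09320905 0.114     ]
```

View pics/scene6c.png

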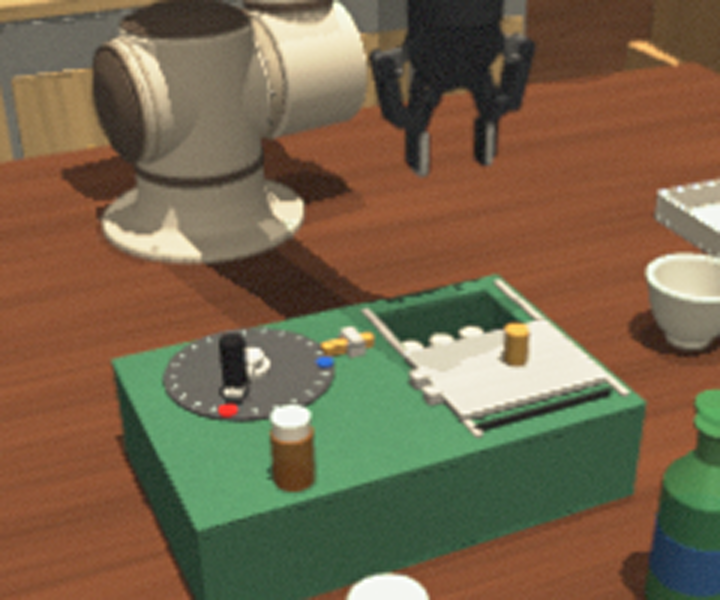

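```bash
python3 -c "
from workcell import bot
print(bot.job_done())"
```

```text
the job is handed in; nothing more can be done
None
```

I dialled the lockbox open, felt the bolt drop, slid the hatch about 85 mm to its stop and let go of it, touched nothing else, and handed the job in at about 30 s.

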